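# Put the spray-gun air cap in its pot and close the lid

## Task

Put the brass spray-gun air cap into the larger of the two open white pots, then close that pot with the pale grey lid that fits it, fully home and level all round. Leave the pot standing upright where it is.

Things in the scene. Friction and masses are not known exactly. Their poses are not given: they have to be found in the camera images.
- pot: The larger open round pot, white plastic, loose on the bench: outside diameter 104 mm, height 62 mm, wall 3 mm, floor 4 mm thick, about 0.35 kg. Origin: centre of its underside; z up. A similar but narrower pot (68 mm across, same height) stands nearby and is not used.
- lid: Larger pale grey lid (112 mm; the 76 mm one is not used), right way up on the bench, 0.09 kg. Origin: centre of its foot; z up. Tapered plug, 72 mm at z 0 to 88 mm at z 10 mm, drops into the pot's 98 mm mouth; flange z 10-14 mm; shallow cone to z 26 mm; round grip spout 24 mm across, z 27-56 mm. Closed: flange on the rim, origin 52 mm above the pot's origin.
- air_cap: Spray-gun air cap, a brass round collar 36 mm across and 21 mm high with two small horns on top to 30 mm high, about 0.06 kg, lying loose on the bench horns up. The horns lie within the collar's outline, so it can be gripped across the collar at any yaw. Origin: centre of its underside; z up.
Mind the look-alikes: they are no part of the job. What is shaped like the lid but brown, pink or red is not meant.

How it is judged:
By the outcome, as a careful person would: the job done as asked, in the order asked, and still so for the second after the job is handed in, with the robot touching nothing.
It also fails if it takes over 54 s, if anything falls off the work surface, if the arm or the gripper's body presses on something with over 40 N, if the wrist force passes 120 N, or if a joint passes its speed limit or range.

## Robot

A 7-joint arm with a two-finger parallel gripper is mounted at the origin on the work surface. World frame = base frame: x ahead of the robot, y to its left, z up, the work surface at z = 0. Lengths are in m, angles in rad, forces in N, time in s.
With the tool pointing down it reaches from about 0.35 to 0.9 m from the base axis. Payload 19.9 kg.
Tool frame: the origin (TCP) lies between the finger pads; the fingertips stand 19 mm ahead of it and the grasp point (between the pads) is the TCP; z points along the fingers, y is the line along which they close (so a half turn about z gives the same grasp; the last joint's range is limited). The gripper opens to 94 mm and grips with 3 to 60 N. Pads are 16 mm wide; open, the fingers measure 119 mm over their backs; the gripper's body (75 mm by 177 mm) begins 78 mm behind the grasp point.
Start: joints at [1.095, 0.417, -0.01, 1.614, 0.005, 1.111, -0.053], TCP at [0.263, -0.567, 0.224] pointing down, gripper open.
Joint ranges: [-2.81, 2.81], [-0.39, 2.02], [-1.27, 1.25], [0.06, 2.57], [-1.19, 4.33], [0.19, 2], [-2.82, 2.82]. Speed limits (rad/s): [1.89, 1.89, 2.39, 2.39, 3.01, 3.01, 3.01].

## Interface

Orientations are given as a 3x3 rotation matrix whose columns are the frame's x, y, z axes.
In Python, from rig import robot gives the robot as it stands. Calls block until the motion is done:
- robot.move_ptp(position, orientation): joint-space move of the TCP to a pose.
- robot.move_linear(position, velocity=0.15, frame=None, threshold=None): straight line of the TCP; frame=None keeps the orientation; velocity is the mean speed in m/s. With threshold (N) it stops when the force on the tool has changed by that much, and returns True; else False.
- robot.goto_joints(angles): joint-space move.
- robot.gripper_to(opening): finger opening in m; the grip force is fixed at half the most; returns when the fingers have stopped.
- robot.pause(seconds).
- robot.ik(position, orientation): joint angles nearest the present ones, or None.
- robot.get_state(): the state.
- robot.grab_frame(name): name is "scene" or "top"; returns the picture (420x560x3 uint8, red, green, blue); there is no depth.
- robot.camera_info(name): a dict with "fx", "fy", "cx", "cy" (pixels), "dist" ([k1, k2, p1, p2, k3] as OpenCV has them; the pictures are not rectified), "rvec" (rotation vector, rad) and "tvec" (3), from world to camera coordinates, as OpenCV has them. Camera axes: x right, y down, z forward; pixel columns grow to the right and rows downward; lengths in m; the calibration is good to about 2 mm. A picture is of the moment at which its call begins. camera_info takes no time and is no camera call.
A pose or a line that the arm cannot do raises robot.PlanningError and nothing moves.
- robot.sign_off(): hands the job in; it is judged then, once.
The state is a dict: "time": time; "qpos": joint angles; "joint_vel": joint speeds; "effort": joint torques, N m; "ee_pos": TCP position; "tool_rot": TCP orientation; "force": force on the tool from outside, world axes, zero at the start; "moment": the same for the moment, N m; "opening": finger opening in m; "grasp_force": force on a finger pad.
Only numpy, scipy, OpenCV 4.12 (cv2) and the standard library are available. Lean on these libraries where they do the work, as an engineer would, in place of code of your own. Each camera call takes 0.05 s, during which the arm holds its last target. There are 200 camera calls.

## Working session

There is one attempt and no reset: what is moved stays moved. The work goes in short steps, each a Python script; the robot and the scene stay as the last script left them, time stands still between calls to the robot, and variables do not carry over. Pictures are saved under pics/ and viewed, at most 10 in all, crops included, and the job is handed in when it is done.

```bash
mkdir -p pics; python3 - <<'E'
from rig import robot
import cv2
for n in("scene","top"):
    f=robot.grab_frame(n); cv2.imwrite(f"pics/{n}0.png",f[:,:,::-1]); print(n,robot.camera_info(n))
s=robot.get_state();print(s["time"],s["opening"],s["tool_rot"])
E
```

```text
scene {'fx': 442.5171366887888, 'fy': 442.5171366887888, 'cx': 283.6512653290089, 'cy': 209.84205080841207, 'dist': array([-0.01067068,  0.        ,  0.        ,  0.        ,  0.        ]), 'rvec': array([ 1.36921639,  2.08480168, -0.98990088]), 'tvec': array([ 0.13385   , -0.25712665,  1.30270821])}
top {'fx': 442.4303174320012, 'fy': 442.4303174320012, 'cx': 281.2696477202767, 'cy': 210.2239801086276, 'dist': array([-0.04115114,  0.        ,  0.        ,  0.        ,  0.        ]), 'rvec': array([ 2.15267664, -2.16561373,  0.13289518]), 'tvec': array([0.08942903, 0.49966366, 1.15817428])}
0.1 0.09386407635809565 [[ 9.06974173e-01  4.21185916e-01 -5.23023475e-04]
 [ 4.21186234e-01 -9.06973686e-01  9.42791837e-04]
 [-7.72778853e-05 -1.07537813e-03 -9.99999419e-01]]
```

View pics/scene0.png

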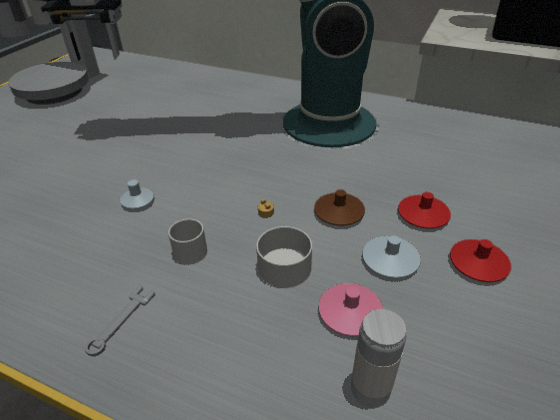

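View pics/top0.png

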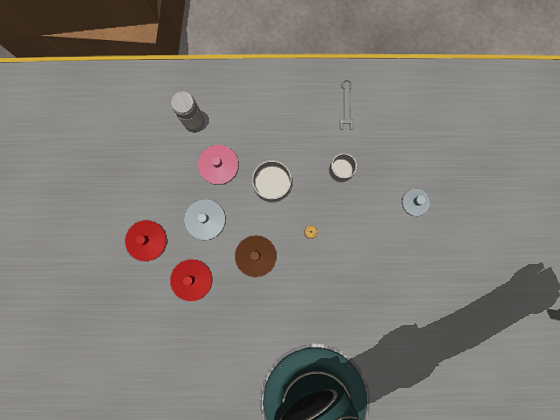

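Scene view: larger pot at (284,257), cap (266,209), large grey lid (391,257), small grey lid (137,197). Top view: pot (272,181), cap (311,232), large lid (205,219). Brown, pink and red lids are decoys. Next I measure by masks and rays in both views.

```bash
cat > h.py <<'E'
from rig import robot
import numpy as np, cv2
def ray(n,uv):
    c=robot.camera_info(n);K=np.array([[c["fx"],0,c["cx"]],[0,c["fy"],c["cy"]],[0,0,1]])
    R=cv2.Rodrigues(c["rvec"])[0]
    p=cv2.undistortPoints(np.array(uv,float).reshape(-1,1,2),K,c["dist"])[:,0]
    return -R.T@c["tvec"], np.c_[p,np.ones(len(p))]@R
def plane(n,uv,z):
    o,d=ray(n,uv); return (o+d*((z-o[2])/d[:,2])[:,None])[:,:2]
def contour(mask,seed):
    """outer contour nearest the seed pixel"""
    cs=[c for c in cv2.findContours(mask.astype(np.uint8),cv2.RETR_EXTERNAL,cv2.CHAIN_APPROX_NONE)[0] if len(c)>12]
    return max(cs,key=lambda c:cv2.pointPolygonTest(c,seed,True))[:,0]
def circ(n,c,z):
    p=plane(n,c,z).astype(np.float32)
    (x,y),(a,b),_=cv2.fitEllipse(p*1000); return np.round([x,y,a,b],1)
def masks(f):
    h,s,v=[x.astype(int) for x in cv2.split(cv2.cvtColor(f,cv2.COLOR_RGB2HSV))]
    f=f.astype(int)
    return dict(brass=(h>10)&(h<28)&(s>110)&(v>100), grey=(f[...,2]-f[...,0]>10)&(v>110), white=(f[...,0]-f[...,2]>4)&(v>150))
E
python3 - <<'E'
from h import *
seeds=dict(top=dict(brass=(311,232),grey=(205,219),white=(272,181)),scene=dict(brass=(266,209),grey=(391,260),white=(284,250)))
for n in seeds:
    f=robot.grab_frame(n);m=masks(f)
    for k,s in seeds[n].items():
        try:
            c=contour(m[k],s);b=cv2.boundingRect(c)
            print(n,k,b,{z:circ(n,c,z) for z in dict(brass=(.01,.02),grey=(.012,),white=(.004,.062))[k]}, f[s[1],s[0]])
        except Exception as e: print(n,k,e,f[s[1],s[0]])
# pot rim, top view: print profile across
f=robot.grab_frame("top")
print(f[181,246:300].mean(1).astype(int)); print(f[155:208,272].mean(1).astype(int))
f=robot.grab_frame("scene")
print("scene row245",f[245,250:320].mean(1).astype(int)); print("scene col284",f[222:290,284].mean(1).astype(int))
p=plane("top",[(217,161),(202,217),(272,181),(184,100)],.05);print(p)
E
```

```text
top brass (305, 226, 12, 12) {0.01: array([443.8,   7.5,  31.5,  32.7]), 0.02: array([443.1,   8.2,  31.2,  32.4])} [125 107  77]
top grey (185, 200, 39, 39) {0.012: array([480. , 296.9, 104.3, 105.9])} [178 186 187]
top white (252, 160, 39, 39) {0.004: array([589.1, 113.3, 102.7, 105.3]), 0.062: array([577.9, 112.1,  97.7, 100.2])} [209 203 193]
scene brass (258, 202, 16, 10) {0.01: array([437.2,   2.1,  29.8,  33.4]), 0.02: array([448.1,   7.7,  29.3,  32.8])} [157 125  71]
scene grey (363, 235, 58, 42) {0.012: array([478.5, 294.3, 109. , 110.7])} [160 171 176]
scene white (263, 249, 42, 16) {0.004: array([557.2,  99.4,  39.1,  73.4]), 0.062: array([608.7, 122.9,  35.5,  66.7])} [174 174 167]
[136 137 137 137 136 144 160 107  64 136 207 201 201 200 201 201 201 201
 201 200 200 200 201 201 201 200 200 200 200 201 200 200 200 200 201 200
 200 200 200 200 200 201 197 169 137 114  89 140 139 137 137 134 136 136]
[139 138 140 137 135 162 188  61  67  69  75 136 207 201 199 200 199 199
 200 200 199 200 200 201 201 201 200 200 201 201 200 201 200 200 201 200
 201 200 200 200 201 202 198 164  90  65  73 106 141 140 142 142 142]
scene row245 [127 126 125 124 125 124 149 158  88  64  65  71  68  69  73  68  72  72
  70  71  70  73  71  69  68  75  74  72  74  69  76  71  71  70  71  72
  69  70  71  71  72  69  70  70  71  69  67  67  68  67  60  65  65  62
  64  60  62  64  63  58 105 163 134 125 127 127 125 129 127 124]
scene col284 [125 129 126 127 148 109  71  71  72  71  68  72  73  72  72  71  69  68
  65  68  70  71  72  71  71  69 128 163 171 171 168 170 168 171 169 171
 169 168 167 170 171 166 162 113  70  67  69  73  67  67  71  70  68  73
  72  72  68  70  73  69  70  71  71  71  71  71 113 122]
[[0.63180767 0.25801467]
 [0.48101527 0.29584741]
 [0.57637003 0.11068367]
 [0.80334409 0.35088618]]
```

```bash
cat >> h.py <<'E'
def down(yaw): c,s=np.cos(yaw),np.sin(yaw); return np.array([[c,s,0],[s,-c,0],[0,0,-1.]])
def best(p):
    o=[]
    for y in np.arange(-np.pi,np.pi,.2):
        q=robot.ik(p,down(y))
        if q is not None: o.append((abs(q[6])+.3*abs(q[0]-robot.get_state()["qpos"][0]),y))
    return min(o)[1]
def st(t): s=robot.get_state(); print(t,round(s["time"],2),np.round(s["ee_pos"],4),"op",round(s["opening"],4),"gf",round(s["grasp_force"],1),"F",np.round(s["force"],1))
E
python3 - <<'E'
from h import *
print("scene far rim",plane("scene",[(284,226),(256,245),(312,245)],.062))
C=[.4445,.0077]
y=best([*C,.1]);print("yaw",y)
robot.move_ptp([*C,.13],down(y)); st("above")
robot.gripper_to(.06); st("open")
print(robot.move_linear([*C,.022],velocity=.1,threshold=15)); st("down")
robot.gripper_to(.0); st("grip")
robot.move_linear([*C,.13],velocity=.2); st("up")
cv2.imwrite("pics/s1.png",robot.grab_frame("scene")[100:300,150:450,::-1].repeat(2,0).repeat(2,1))
E
```

```text
scene far rim [[0.53310468 0.09018493]
 [0.60175039 0.0635908 ]
 [0.56121184 0.15918583]]
yaw 1.8584073464102113
above 2.48 [0.4448 0.0068 0.13  ] op 0.0943 gf 0.0 F [-0.4  0.1  0.3]
open 3.18 [0.4445 0.0077 0.13  ] op 0.06 gf 0.0 F [ 0.5 -0.5 -0.3]
False
down 4.42 [0.4449 0.0077 0.0225] op 0.0602 gf 0.0 F [ 0.1  0.8 -0.1]
grip 4.93 [0.4446 0.0076 0.0222] op 0.0352 gf 30.0 F [-1.5 -1.7  5.8]
up 5.62 [0.444  0.0075 0.1292] op 0.035 gf 30.0 F [-0.4 -0.5 -0.3]
```

View pics/s1.png

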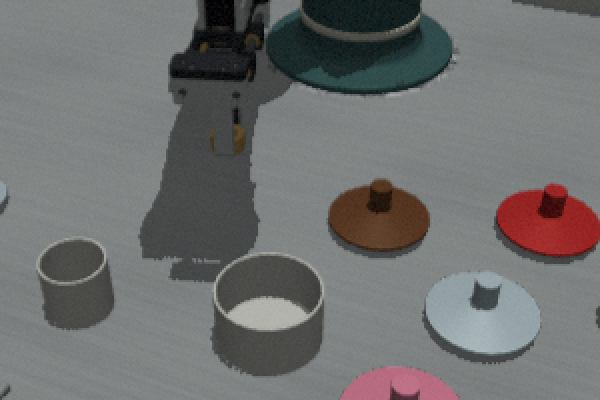

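The crop shows the cap held between the fingers at (228,138), above the bench. The pot centre from the scene rim (0.581, 0.111, span 104 mm) agrees with the top view (0.578, 0.112). Now I place the cap and fetch the lid.

```bash
python3 - <<'E'
from h import *
P=[.579,.1115];L=[.4792,.2957]
robot.move_linear([.4445,.0077,.17],velocity=.2)
robot.move_ptp([*P,.17],down(best([*P,.17]))); st("over pot")
print(robot.move_linear([*P,.028],velocity=.12,threshold=12)); st("in")
robot.gripper_to(.052); st("rel")
robot.move_linear([*P,.17],velocity=.2); st("up")
robot.move_ptp([*L,.16],down(best([*L,.16]))); st("over lid")
for n in("top","scene"):
    f=robot.grab_frame(n);cv2.imwrite(f"pics/{n}2.png",f[...,::-1])
f0=cv2.imread("pics/top2.png")[120:270,160:360]; f1=cv2.imread("pics/scene2.png")[180:330,220:420]
cv2.imwrite("pics/c2.png",cv2.resize(np.hstack([f0,f1]),None,fx=2,fy=2))
E
```

```text
over pot 6.74 [0.5782 0.1116 0.1684] op 0.035 gf 30.0 F [-0.2 -0.2 -0.8]
False
in 8.07 [0.5794 0.1116 0.0287] op 0.0351 gf 30.0 F [ 0.4 -0.1 -0.2]
rel 8.57 [0.579  0.1115 0.028 ] op 0.0521 gf 0.0 F [ 0.   0.8 -1.1]
up 9.43 [0.5785 0.1112 0.1689] op 0.0522 gf 0.0 F [-0.6  0.2 -1. ]
over lid 10.28 [0.4797 0.2949 0.1595] op 0.0517 gf 0.0 F [ 0.4 -0.8 -0.1]
```

View pics/c2.png

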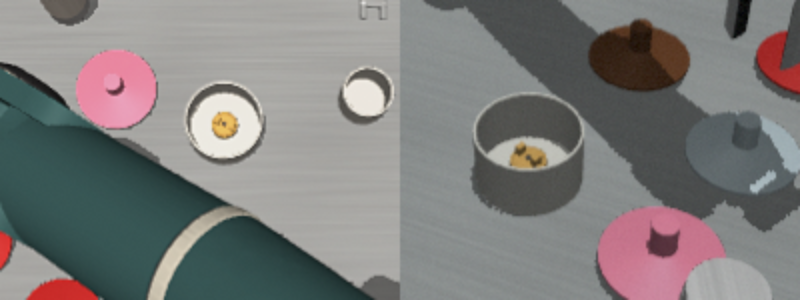

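The cap stands horns up on the floor of the larger pot, at (225,124) in the left crop and (528,155) in the right. The lid is undisturbed. I check the spout centre from the first pictures, then grasp.

```bash
python3 - <<'E'
from h import *
print(plane("scene",[(393,239)],.056),plane("top",[(202,217)],.056))
L=[.4792,.2957]
print(robot.move_linear([*L,.0485],velocity=.1,threshold=12)); st("down")
robot.gripper_to(0); st("grip")
robot.move_linear([*L,.19],velocity=.15); st("up")
P=[.579,.1115]
robot.move_ptp([*P,.19],down(best([*P,.19]))); st("over pot")
robot.move_linear([*P,.135],velocity=.1); robot.pause(.3); st("low")
for n in("top","scene"):
    f=robot.grab_frame(n);cv2.imwrite(f"pics/{n}3.png",f[...,::-1])
f0=cv2.imread("pics/top3.png")[120:270,160:360]; f1=cv2.imread("pics/scene3.png")[150:300,190:390]
cv2.imwrite("pics/c3.png",cv2.resize(np.hstack([f0,f1]),None,fx=2,fy=2))
E
```

```text
[[0.48044803 0.29243359]] [[0.48036802 0.29477409]]
False
down 11.64 [0.4795 0.2959 0.0491] op 0.0518 gf 0.0 F [-0.1 -0.1 -0.3]
grip 12.2 [0.4793 0.2957 0.0486] op 0.0235 gf 30.0 F [0.4 0.1 2.8]
up 13.29 [0.4789 0.2954 0.1892] op 0.0236 gf 30.0 F [ 0.6  0.1 -1.2]
over pot 14.14 [0.5787 0.1119 0.1898] op 0.0234 gf 30.0 F [ 0.3 -0.1 -0.3]
low 15.14 [0.5792 0.1115 0.1354] op 0.0235 gf 30.0 F [ 0.4 -0.7 -0.8]
```

View pics/c3.png

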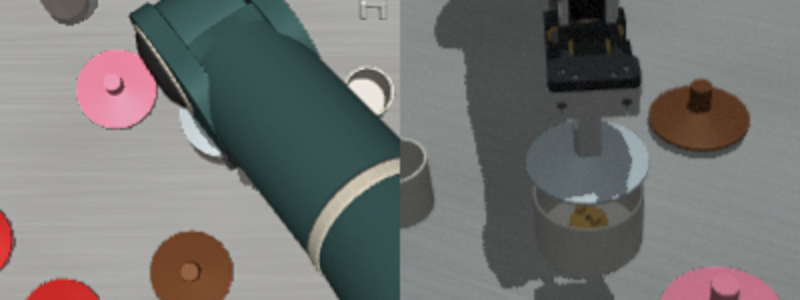

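The lid hangs level above the pot, at (587,160) in the right crop with the pot at (588,220), and the cap is visible inside. I lower it until contact; closed should be at TCP z ≈ 0.1005.

```bash
python3 - <<'E'
from h import *
P=[.579,.1115]
print(robot.move_linear([*P,.104],velocity=.04,threshold=8)); st("near")
print(robot.move_linear([*P,.098],velocity=.015,threshold=8)); robot.pause(.2); st("contact"); print(robot.get_state()["moment"])
cv2.imwrite("pics/c4.png",cv2.resize(robot.grab_frame("scene")[200:310,220:350,::-1],None,fx=4,fy=4))
E
```

```text
False
near 16.17 [0.5791 0.1116 0.1042] op 0.0234 gf 30.0 F [-0.2 -0.1 -1.1]
True
contact 16.7 [0.5792 0.1115 0.1004] op 0.0235 gf 30.0 F [-1.8  0.3  6.3]
[-0.16153769  0.17907365  0.01474257]
```

View pics/c4.png

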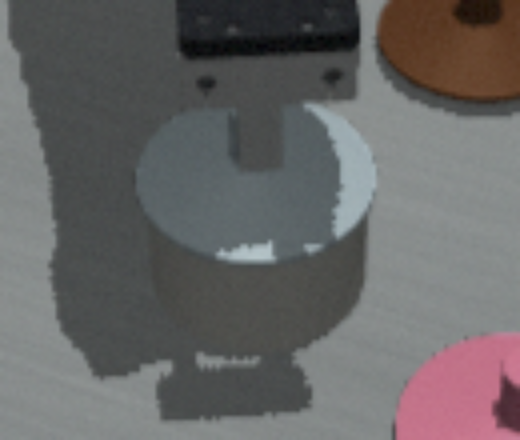

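Contact came at TCP z = 0.1004, the expected closed height. The flange sits on the rim all round, with its ellipse centred at (257,183). I release, retreat and verify.

```bash
python3 - <<'E'
from h import *
P=[.579,.1115]
robot.gripper_to(.055); st("rel")
robot.move_linear([*P,.2],velocity=.15)
robot.move_ptp([.42,-.3,.25],down(best([.42,-.3,.25]))); robot.pause(.3); st("away")
for n,s in(("top",(272,181)),("scene",(284,245))):
    f=robot.grab_frame(n);cv2.imwrite(f"pics/{n}5.png",f[...,::-1])
    try: print(n,circ(n,contour(masks(f)["grey"],s),.064))
    except Exception as e: print(e)
f0=cv2.imread("pics/top5.png")[140:240,220:320]; f1=cv2.imread("pics/scene5.png")[200:300,235:335]
cv2.imwrite("pics/c5.png",cv2.resize(np.hstack([f0,f1]),None,fx=4,fy=4))
E
```

```text
rel 17.43 [0.5789 0.1114 0.1   ] op 0.055 gf 0.0 F [ 0.2 -0.5  0.9]
away 20.18 [ 0.4203 -0.2996  0.2499] op 0.055 gf 0.0 F [-0.  -0.1  0.9]
top [579.6 111.9 104.8 106.2]
scene [578.5 109.3 109.4 111.7]
```

View pics/c5.png

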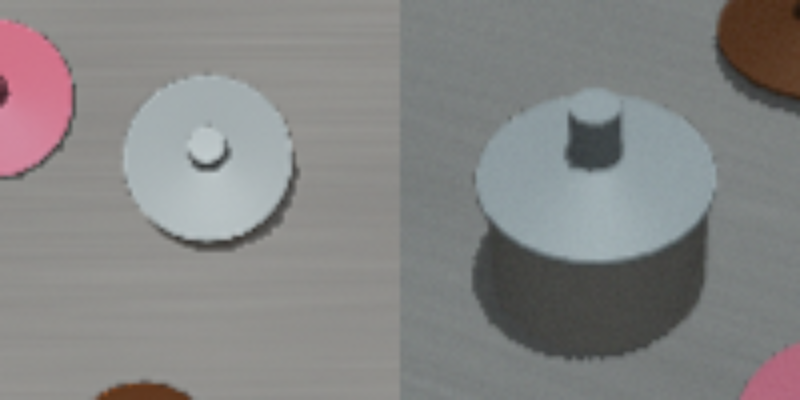

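The lid sits centred and level on the pot: (208,158) in the left crop, (595,180) in the right. Its apparent size at flange height matches the bench measurement, so it is fully home.

```bash
python3 -c "
from rig import robot
print(robot.sign_off())"
```

```text
the job is handed in; nothing more can be done
None
```

The brass air cap is in the larger pot, the fitting pale grey lid closes it fully home and level, the pot still stands upright where it was, and the job was handed in at about 20 s on the robot's clock.

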